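# Peel off the empty top tray and hold it over the light panel

## Robot

A 7-joint arm with a two-finger parallel gripper is mounted at the origin on the work surface. World frame = base frame: x ahead of the robot, y to its left, z up, the work surface at z = 0. Lengths are in m, angles in rad, forces in N, time in s.
With the tool pointing down it reaches from about 0.35 to 0.9 m from the base axis. Payload 19.9 kg.
Tool frame: the origin (TCP) lies between the finger pads; the fingertips stand 19 mm ahead of it and the grasp point (between the pads) is the TCP; z points along the fingers, y is the line along which they close (so a half turn about z gives the same grasp; the last joint's range is limited). The gripper opens to 94 mm and grips with 3 to 60 N. Pads are 16 mm wide; open, the fingers measure 119 mm over their backs; the gripper's body (75 mm by 177 mm) begins 78 mm behind the grasp point.
Start: joints at [1.101, 0.417, -0.01, 1.614, 0.005, 1.111, -0.053], TCP at [0.259, -0.569, 0.224] pointing down, gripper open.
Joint ranges: [-2.81, 2.81], [-0.39, 2.02], [-1.27, 1.25], [0.06, 2.57], [-1.19, 4.33], [0.19, 2], [-2.82, 2.82]. Speed limits (rad/s): [1.89, 1.89, 2.39, 2.39, 3.01, 3.01, 3.01].

## Interface

Orientations are given as a 3x3 rotation matrix whose columns are the frame's x, y, z axes.
In Python, from rig import robot gives the robot as it stands. Calls block until the motion is done:
- robot.move_ptp(position, orientation): joint-space move of the TCP to a pose.
- robot.move_linear(position, velocity=0.15, frame=None, threshold=None): straight line of the TCP; frame=None keeps the orientation; velocity is the mean speed in m/s. With threshold (N) it stops when the force on the tool has changed by that much, and returns True; else False.
- robot.goto_joints(angles): joint-space move.
- robot.gripper_to(opening): finger opening in m; the grip force is fixed at half the most; returns when the fingers have stopped.
- robot.pause(seconds).
- robot.ik(position, orientation): joint angles nearest the present ones, or None.
- robot.get_state(): the state.
- robot.grab_frame(name): name is "scene" or "top"; returns the picture (480x640x3 uint8, red, green, blue); there is no depth.
- robot.camera_info(name): a dict with "fx", "fy", "cx", "cy" (pixels), "dist" ([k1, k2, p1, p2, k3] as OpenCV has them; the pictures are not rectified), "rvec" (rotation vector, rad) and "tvec" (3), from world to camera coordinates, as OpenCV has them. Camera axes: x right, y down, z forward; pixel columns grow to the right and rows downward; lengths in m; the calibration is good to about 2 mm. A picture is of the moment at which its call begins. camera_info takes no time and is no camera call.
A pose or a line that the arm cannot do raises robot.PlanningError and nothing moves.
- robot.sign_off(): hands the job in; it is judged then, once.
The state is a dict: "time": time; "qpos": joint angles; "joint_vel": joint speeds; "effort": joint torques, N m; "ee_pos": TCP position; "tool_rot": TCP orientation; "force": force on the tool from outside, world axes, zero at the start; "moment": the same for the moment, N m; "opening": finger opening in m; "grasp_force": force on a finger pad.
Only numpy, scipy, OpenCV 4.12 (cv2) and the standard library are available. Lean on these libraries where they do the work, as an engineer would, in place of code of your own. Each camera call takes 0.05 s, during which the arm holds its last target. There are 200 camera calls.

## Task

Light check of an empty component tray: first slide the light panel's dimmer fader to the long thick line on its scale. The empty top tray clings to the loaded trays below, so peel it off by one corner, lifting that corner well up while the opposite corner still sits in the stack, then lift it away and finish holding it in the gripper, still and level, square to the light panel and about 10 cm above its middle; do not let go at the end. Leave the loaded trays standing where they are and the other things on the bench in place.

Things in the scene. Friction and masses are not known exactly. Their poses are not given: they have to be found in the camera images.
- top_tray: empty top tray of the nested stack: formed black plastic, 65 to 95 g, 212 (own x) x 140 (own y), 22 deep. Origin: centre of the underside; z up. Floor plug 156 x 116 (z 0 to 8) sits inside the tray below; then 168 x 128 (z 8 to 22); round the top a flange 212 x 140, 2.5 thick, upper face z 22; pocket ribs inside up to z 15. A square post stands on each corner: the place to grip
- stack: the four loaded trays below, pressed together into one piece, 1.6 to 2 kg, loose on the bench; 212 x 140, 64 high to the top flange. Origin: centre of the underside. Parallel to the top tray, whose origin starts 56 above this one. Opening 160 x 120 (2 clearance round the plug); own posts 19 tall nest in the hollow posts of the top tray
- cling_middle (a point): middle of the stack's top opening, at its top flange (64 above the bench). Four springy bulges in the long walls here (x +-45, y +-58 of this point) pinch the top tray's plug and hold it fast by friction until it is drawn 5 to 8 out: lifting one corner takes about 3 to 7 N, an even straight pull up to 15 N; once out it is free
- post_a (a point): centre of the top of the top tray's corner post at tray x = +96, y = +60, z = 42. Each post is 18 x 18, 20 tall (tray z 22 to 42); pinch it from above across its flat sides, fingertips just clear of the flange
- post_b (a point): the same for the post at tray x = +96, y = -60
- post_c (a point): the same for the post at tray x = -96, y = -60
- post_d (a point): the same for the post at tray x = -96, y = +60
- panel: the flat light panel, fixed to the bench: aluminium frame 270 (own x) x 210 (own y), 12 high, with a white lit face 250 x 190. Origin: centre of the underside; z up
- panel_middle (a point): middle of the panel's white lit face, 11 above the bench
- dimmer_box: the panel's dimmer: fixed grey box 75 (own x) x 120 (own y), top face 38 above the bench, slot along its own y, scale lines on both sides, one line on each side long and thick. Origin: centre of the underside
- fader (a joint): position of the fader cap along the slot in m: 0 = dark end (own y = -30 mm of the box), 0.06 = bright end (own y = +30); it moves along the box's own y, about 1.5 N, and stays where it is left. The long thick line is at 0.042
- fader_top (a point): centre of the top of the black fader cap: cap 24 (box x) x 14 (box y), its top 18 above the box's top face (56 above the bench); a white line across the cap shows its middle
- dimmer_mark (a point): where the cap's top centre stands when its white line meets the long thick line of the scale
- meter: bystander: yellow handheld multimeter lying face up, 190 x 90 x 38, on the far right. Origin: centre of the underside
- solder_spool: bystander: small solder spool, 54 across, 40 tall, standing beyond the dimmer box. Origin: centre of the underside
- driver: bystander: black screwdriver, 130 long, lying in front of the dimmer box
- parts_bin: bystander: blue two-part bin, 110 x 85 x 45, at the far left side. Origin: centre of the underside
- fan: bystander: black square cooling fan, 80 x 80 x 25, lying flat at the far right side. Origin: centre of the underside
- flux_bottle: bystander: white bottle with black cap, 48 across, 110 tall, far left. Origin: centre of the underside
- tape_roll: bystander: amber tape roll, 76 across, 19 tall, lying flat far behind the dimmer box. Origin: centre of the underside
There are look-alikes about, which are no part of the job. There is more than one size of the dimmer_box; the job needs the largest.

How it is judged:
On the way, in this order (a step that is already met when the one before it is completed fails the run):
1. the fader stands at the long line of the dimmer (within 5 mm) (value of joint fader between 0.037 and 0.047 m and velocity of joint fader between -0.005 and 0.005 m/s), for 0.2 s.
2. one corner of the top tray is lifted at least 25 mm while the opposite corner is still within 10 mm of its seat (((z of post_a in the frame of stack above 0.123 m and z of post_c in the frame of stack below 0.108 m) or (z of post_b in the frame of stack above 0.123 m and z of post_d in the frame of stack below 0.108 m) or (z of post_c in the frame of stack above 0.123 m and z of post_a in the frame of stack below 0.108 m) or (z of post_d in the frame of stack above 0.123 m and z of post_b in the frame of stack below 0.108 m))), for 0.1 s.
At the end, for the whole second after the job is handed in: fader within 5 mm of the long line; top tray held by the fingers alone, still, underside 50 to 150 mm over the panel's face, centre within 35 mm of the panel's middle, level and square (either way round) within 0.2 rad; loaded trays upright, within 20 mm of where they stood (value of joint fader between 0.037 and 0.047 m and horizontal distance between top_tray and panel_middle below 0.035 m and height (world z) of top_tray between 0.061 and 0.161 m and angle between top_tray's own z axis and vertical below 0.2 rad and angle between the x axis of top_tray and the x axis of panel, either way round below 0.2 rad and contact force between top_tray and the fingers above 1 N and contact force between top_tray and panel below 0.1 N and contact force between top_tray and stack below 0.1 N and linear speed of top_tray below 0.02 m/s and distance of stack from where it was at the start of the episode below 0.02 m and angle between stack's own z axis and vertical below 0.05 rad); the arm keeps its last pose, push and grip.
It fails at once if the loaded trays are dragged more than 20 mm or tipped (distance of stack from where it was at the start of the episode above 0.02 m or angle between stack's own z axis and vertical above 0.1 rad).
It fails at once if a bystander is moved more than 30 mm (distance of any of meter, solder_spool, driver, parts_bin, fan, flux_bottle, tape_roll from where it was at the start of the episode above 0.03 m).
It also fails if it takes over 54 s, if anything falls off the work surface, if the arm or the gripper's body presses on something with over 40 N, if the wrist force passes 120 N, or if a joint passes its speed limit or range.

## Working session

There is one attempt and no reset: what is moved stays moved. The work goes in short steps, each a Python script; the robot and the scene stay as the last script left them, time stands still between calls to the robot, and variables do not carry over. Pictures are saved under pics/ and viewed, at most 10 in all, crops included, and the job is handed in when it is done.

```bash
mkdir -p pics; cat > h.py <<'E'
import numpy as np, cv2
from rig import robot
def cam(n):
    c=robot.camera_info(n); K=np.array([[c['fx'],0,c['cx']],[0,c['fy'],c['cy']],[0,0,1.]])
    return K,np.array(c['dist'],float),np.array(c['rvec'],float),np.array(c['tvec'],float)
def p2w(n,px,z):
    K,d,r,t=cam(n); R=cv2.Rodrigues(r)[0]
    u=cv2.undistortPoints(np.array(px,float).reshape(-1,1,2),K,d).reshape(-1,2)
    D=np.c_[u,np.ones(len(u))]@R; C=-R.T@t
    return C+D*((z-C[2])/D[:,2])[:,None]
def w2p(n,P):
    K,d,r,t=cam(n); return cv2.projectPoints(np.array(P,float).reshape(-1,1,3),r,t,K,d)[0].reshape(-1,2)
def grab(n,f,box=None,s=1):
    im=robot.grab_frame(n)[:,:,::-1]
    cv2.imwrite('pics/'+f+'_full.png',im)
    if box: x0,y0,x1,y1=box; im=im[y0:y1,x0:x1]
    cv2.imwrite('pics/'+f+'.png',cv2.resize(im,None,fx=s,fy=s,interpolation=cv2.INTER_CUBIC))
def down(th):  # tool y axis (closing) at angle th in world
    y=np.array([np.cos(th),np.sin(th),0]); z=np.array([0,0,-1.]); return np.c_[np.cross(y,z),y,z]
E
python3 - <<'E'
from h import *
grab('top','t0');grab('scene','s0')
s=robot.get_state();print(s['time'],s['tool_rot'],s['opening'])
for n in('top','scene'):
    K,d,r,t=cam(n);print(K[0,0],-cv2.Rodrigues(r)[0].T@t)
E
```

```text
0.1 [[ 9.09869421e-01  4.14894447e-01 -4.85158704e-04]
 [ 4.14894727e-01 -9.09868937e-01  9.39710030e-04]
 [-5.15503613e-05 -1.05630321e-03 -9.99999441e-01]] 0.0940386253494335
554.5259715292608 [0.26069563 0.01883539 1.34519783]
623.799774067804 [ 1.18904528 -1.10366016  1.43636899]
```

View pics/t0.png

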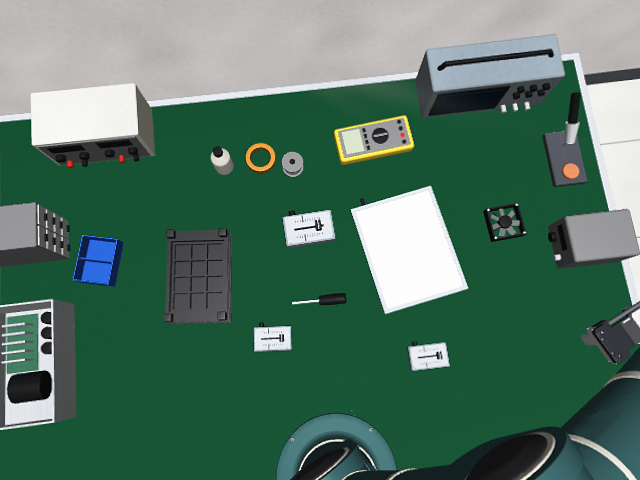

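View pics/s0.png

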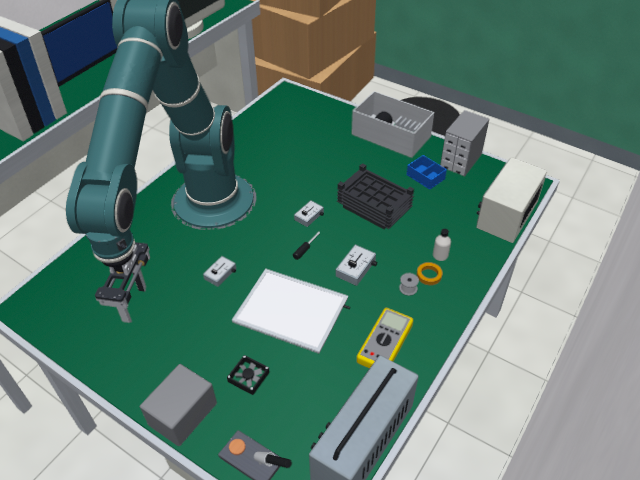

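The top view shows three dimmer boxes that could be confused: (309,228) is the largest and sits beside the panel with the spool beyond it, while (272,338) and (429,356) are small. I choose (309,228). The tray stack is at (198,277) and the panel at (408,250). Next I'll take close crops.

```bash
python3 - <<'E'
import cv2,numpy as np
t=cv2.imread('pics/t0.png');s=cv2.imread('pics/s0.png')
f=lambda i,x,y,w,h,k:cv2.resize(i[y:y+h,x:x+w],None,fx=k,fy=k,interpolation=cv2.INTER_CUBIC)
cv2.imwrite('pics/c1.png',f(t,275,200,70,52,11))
cv2.imwrite('pics/c2.png',f(t,155,220,90,110,5.4))
E
```

```text
(no output)
```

View pics/c1.png

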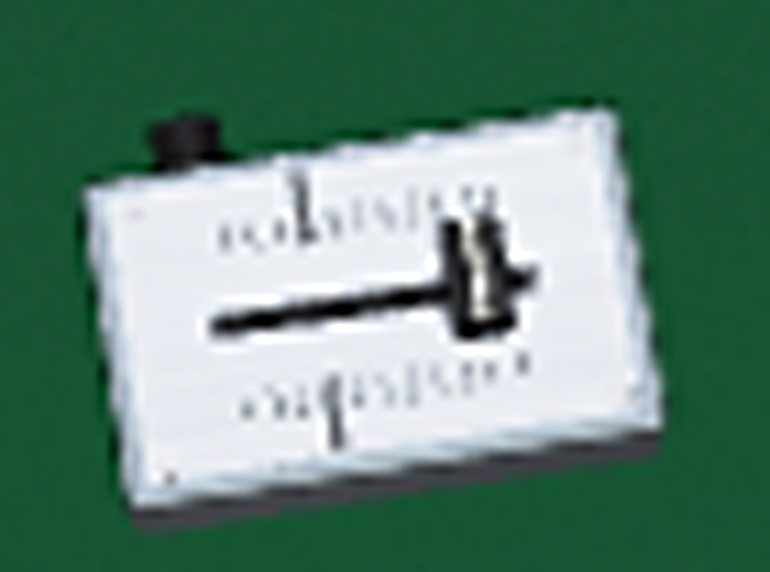

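View pics/c2.png

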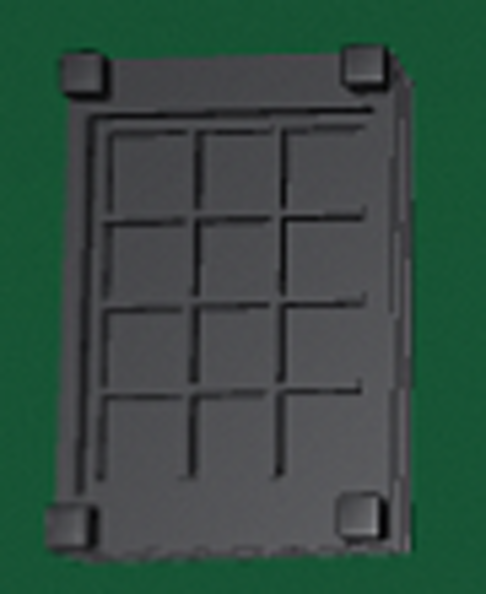

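```bash
cat >> h.py <<'E'
def crop(pts,x0,y0,k): return (np.array(pts,float)+.5)/k-.5+[x0,y0]
def fit(model,meas):  # 2D rigid: yaw, offset
    m=np.array(model,float);w=np.array(meas)[:,:2];mc=m-m.mean(0);wc=w-w.mean(0)
    a=np.arctan2((mc[:,0]*wc[:,1]-mc[:,1]*wc[:,0]).sum(),(mc*wc).sum())
    R=np.array([[np.cos(a),-np.sin(a)],[np.sin(a),np.cos(a)]]);o=w.mean(0)-R@m.mean(0)
    return a,o,np.linalg.norm(m@R.T+o-w,axis=1)
def rot(a,v): return np.array([np.cos(a)*v[0]-np.sin(a)*v[1],np.sin(a)*v[0]+np.cos(a)*v[1]])
E
python3 - <<'E'
from h import *
np.set_printoptions(precision=4,suppress=True)
im=cv2.imread('pics/t0_full.png')
# dimmer: TL,TR,BR,BL ; own y -> world +y (left)
b=p2w('top',crop([(90,190),(612,110),(655,430),(135,505)],275,200,11),.038)
print('box',fit([(.0375,.06),(.0375,-.06),(-.0375,-.06),(-.0375,.06)],b))
a,o,_=fit([(.0375,.06),(.0375,-.06),(-.0375,-.06),(-.0375,.06)],b)
c=p2w('top',crop([(478,268)],275,200,11),.056)[0,:2]; print('cap own',rot(-a,c-o),c)
l=p2w('top',crop([(301,205),(335,415)],275,200,11),.038)[:,:2]; print('line own',[rot(-a,x-o) for x in l])
for nm,z in(('top',.098),):
  t=p2w(nm,crop([(82,75),(363,67),(357,517),(70,528)],155,220,5.4),z)
  print('tray',fit([(.096,.06),(.096,-.06),(-.096,-.06),(-.096,.06)],t))
p=p2w('top',[(351,208),(432,187),(467,289),(387,313)],.012)
print('panel',fit([(.135,.105),(.135,-.105),(-.135,-.105),(-.135,.105)],p))
m=(im.min(2)>225).astype(np.uint8);n,L,st,ce=cv2.connectedComponentsWithStats(m)
k=L[250,408];ys,xs=np.where(L==k);r=cv2.minAreaRect(p2w('top',np.c_[xs,ys],.011)[:,:2].astype(np.float32));print(r)
a,o,_=fit([(.096,.06),(.096,-.06),(-.096,-.06),(-.096,.06)],t)
P=[np.r_[o+rot(a,v),.098] for v in [(.096,.06),(.096,-.06),(-.096,-.06),(-.096,.06)]]
print(w2p('scene',P))
E
```

```text
box (np.float64(0.028817407226855885), array([ 0.5704, -0.0055]), array([0.0027, 0.0013, 0.0031, 0.0024]))
cap own [ 0.0012 -0.0234] [ 0.5723 -0.0288]
line own [array([0.0254, 0.0124]), array([-0.0227,  0.0118])]
tray (np.float64(-0.09016935048024573), array([0.4795, 0.2631]), array([0.0009, 0.0006, 0.0017, 0.0011]))
panel (np.float64(0.16632558858610663), array([ 0.496 , -0.2442]), array([0.0024, 0.003 , 0.0033, 0.0048]))
((0.49734678864479065, -0.2417137324810028), (0.2691628038883209, 0.20840895175933838), 10.278970718383789)
[[409.0093 188.2006]
 [388.2101 208.0306]
 [339.6554 183.1022]
 [361.2613 164.8259]]
```

```bash
cat >> h.py <<'E'
BA,BO=.0288,np.array([.5704,-.0055]); TA,TO=-.0902,np.array([.4795,.2631]); PA,PO=.175,np.array([.497,-.243])
E
python3 - <<'E'
from h import *
R=down(-np.pi/2+BA); c=BO+rot(BA,(0,-.0236)); g=BO+rot(BA,(0,.012))
robot.move_ptp(np.r_[c,.12],R); robot.gripper_to(.045)
print(robot.move_linear(np.r_[c,.061],.1,threshold=8), robot.get_state()['ee_pos'])
robot.gripper_to(.0); s=robot.get_state(); print(s['opening'],s['grasp_force'],s['ee_pos'])
robot.move_linear(np.r_[g,.061],.05); robot.pause(.3)
s=robot.get_state(); print(s['opening'],s['force'])
robot.gripper_to(.045); robot.move_linear(np.r_[g,.16],.2)
tb=TO+rot(TA,(.096,-.06))
for th in(TA,TA+np.pi): print(th,robot.ik(np.r_[tb,.2],down(th)))
robot.move_ptp(np.r_[tb,.2],down(TA)); print(robot.get_state()['time'],robot.get_state()['qpos'])
grab('top','t1');grab('scene','s1')
t=cv2.imread('pics/t1.png');s=cv2.imread('pics/s1.png')
f=lambda i,x,y,w,h,k:cv2.resize(i[y:y+h,x:x+w],None,fx=k,fy=k,interpolation=cv2.INTER_CUBIC)
a=f(t,275,200,70,52,5.5);b=f(s,320,150,110,144,2);b2=np.zeros((288,385,3),np.uint8);b2[:288,:220]=b
cv2.imwrite('pics/c3.png',np.hstack([a,b2[:286]]))
E
```

```text
False [ 0.57135335 -0.02901544  0.06136244]
0.013856249751716586 29.995567202568054 [ 0.57120681 -0.02903013  0.06121698]
0.013885741702014096 [-2.30787764  0.86471478  6.7512823 ]
-0.0902 [ 0.1174835   0.47869893 -0.66306671  1.68081701  0.324677    1.09473256
 -0.73193708]
3.0513926535897933 [ 0.37787336  0.63936456 -1.08469811  1.67289389  0.60076082  1.20349695
  2.19948105]
8.0333 [ 0.11780185  0.47966719 -0.66146869  1.68165596  0.32456593  1.09429042
 -0.73390035]
```

View pics/c3.png

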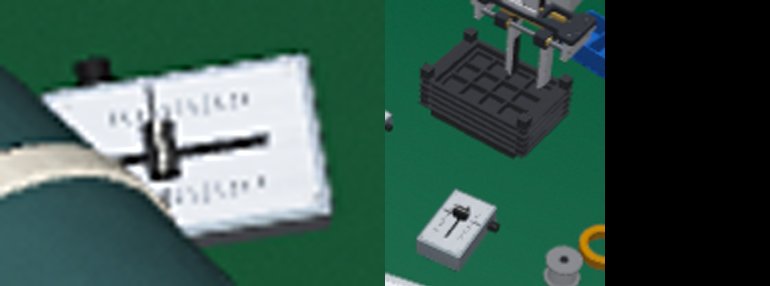

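The fader's white line is at crop (158,148), in line with the thick mark (150,103 to about 167,207), so the fader is set. The gripper is over post_b, so I'll peel there.

```bash
cat >> h.py <<'E'
TB=np.r_[TO+rot(TA,(.096,-.06)),.1005]; PIV=np.r_[TO+rot(TA,(-.084,.064)),.064]
v=TB-PIV; v[2]=0; W=np.cross(v/np.linalg.norm(v),[0,0,1.])
def peel(q): R=cv2.Rodrigues(W*q)[0]; return PIV+R@(TB-PIV), R@down(TA)
E
python3 - <<'E'
from h import *
np.set_printoptions(precision=4,suppress=True)
print(robot.move_linear(TB,.1,threshold=6)); s=robot.get_state();print(s['ee_pos'])
robot.gripper_to(0); s=robot.get_state(); print(s['opening'],s['grasp_force'],s['force'])
for q in(.05,.1,.155):
    p,R=peel(q); robot.move_linear(p,.03,frame=R); s=robot.get_state(); print(q,s['ee_pos'],s['force'],s['moment'],s['opening'])
robot.pause(.4); s=robot.get_state(); print(s['force'],s['time'])
grab('scene','s2',(310,120,450,240),5)
E
```

```text
False
[0.5701 0.1949 0.1011]
0.017531637921252882 30.005379617214203 [ 0.9715 -1.5168  3.0118]
0.05 [0.5681 0.196  0.1119] [ 0.7875 -2.6472  3.8444] [-0.8789  0.1859  0.1366] 0.017308670243770828
0.1 [0.5659 0.1979 0.1222] [ 0.3889 -2.5299 -0.0667] [-0.5599 -0.1052  0.1817] 0.01772614159545885
0.155 [0.5632 0.2002 0.1339] [-0.2156 -0.8255 -0.0833] [-0.0505  0.179   0.1566] 0.01767092490333244
[-0.6841 -0.2078 -0.6659] 11.8083
```

View pics/s2.png

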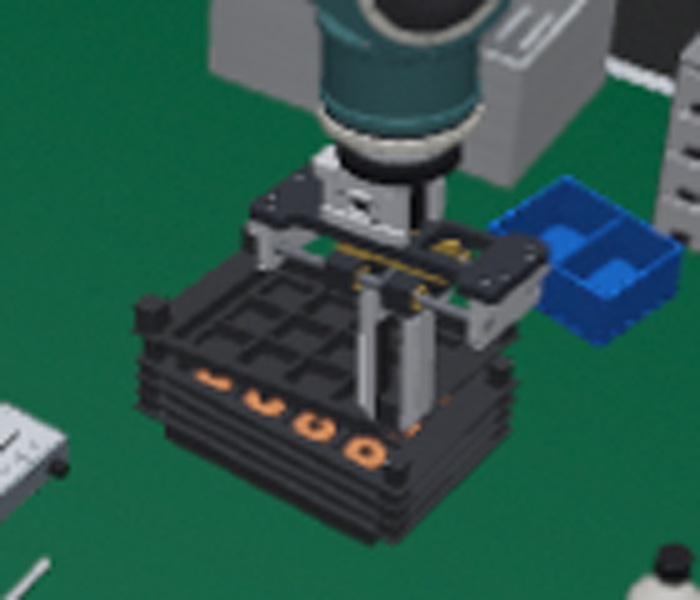

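The scene shows post_b lifted and the loads visible underneath. Post_c is at about (340,181). I'll check post_d and the others in the top view against the rigid prediction.

```bash
python3 - <<'E'
from h import *
np.set_printoptions(precision=1,suppress=True)
R=cv2.Rodrigues(W*.155)[0]
for n,xy in dict(a=(.096,.06),b=(.096,-.06),c=(-.096,-.06),d=(-.096,.06)).items():
    P0=np.r_[TO+rot(TA,xy),.098]; P=PIV+R@(P0-PIV); px=[w2p('top',P0)[0],w2p('top',P)[0]]
    print(n,P[2]-.098,*px,*[(p-[150,215]+.5)*5 for p in px],w2p('scene',[P0,P]).ravel())
grab('top','t2',(150,215,260,335),5)
E
```

```text
a 0.0228266879391026 [169.5 233.2] [165.1 233.5] [100.   93.6] [77.8 95.2] [409.  188.2 408.8 181.5]
b 0.03333636458320957 [222.  231.8] [217.5 231.3] [362.3  86.4] [340.2  84.1] [388.2 208.  388.  198.6]
c 0.00892679302270305 [221.3 315.7] [219.1 317.7] [359.  506.2] [347.9 516.1] [339.7 183.1 339.1 179.9]
d -0.0015828836214039355 [167.1 317.4] [165.8 319.5] [ 87.8 514.7] [ 81.7 524.9] [361.3 164.8 360.8 164.3]
```

View pics/t2.png

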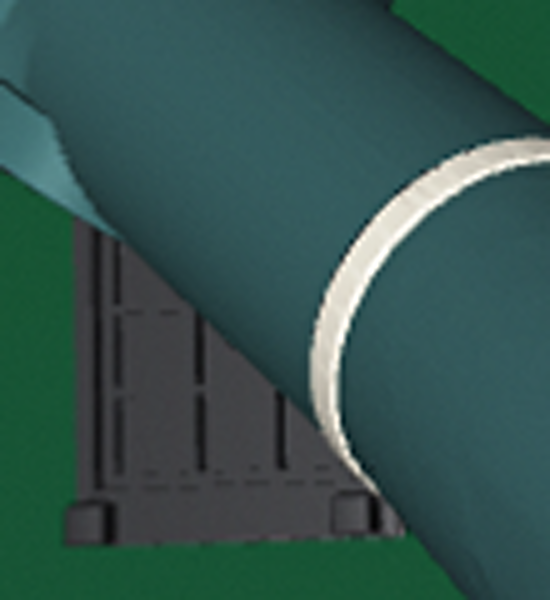

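Post_d is at crop (88,523) against a predicted (82,525), and post_c is at (352,512) against (348,516). So the opposite corner is seated and the peel is good. Next: lift and transfer.

```bash
python3 - <<'E'
from h import *
np.set_printoptions(precision=4,suppress=True)
p,R=peel(.155)
robot.move_linear(p+[0,0,.06],.05,frame=R); s=robot.get_state(); print(s['force'],s['opening'])
robot.move_linear(np.r_[TB[:2],.24],.08,frame=down(TA))
g=PO+rot(PA,(.096,-.06))
robot.move_linear(np.r_[g,.24],.12,frame=down(PA))
robot.move_linear(np.r_[g,.1565],.06); robot.pause(.5)
s=robot.get_state(); print(s['ee_pos'],s['opening'],s['grasp_force'],s['force'],s['time'])
grab('top','t3');grab('scene','s3')
E
```

```text
[ 0.2404  0.0766 -0.8426] 0.017973310045521388
[ 0.602  -0.2854  0.1565] 0.017576745923251483 29.996290504932404 [-0.7716 -0.2908 -0.789 ] 20.1917
```

View pics/t3.png

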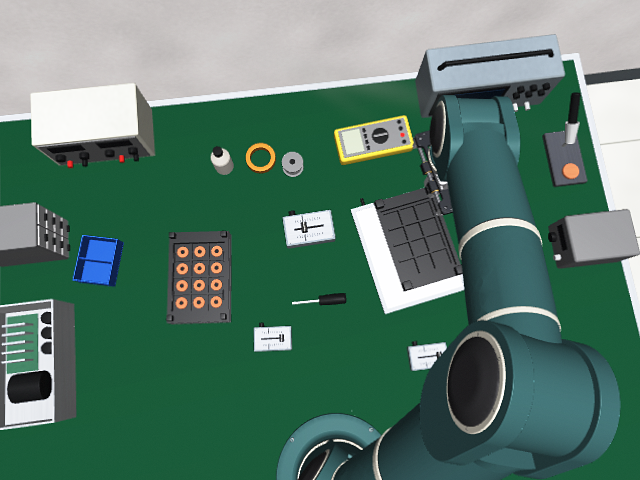

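View pics/s3.png

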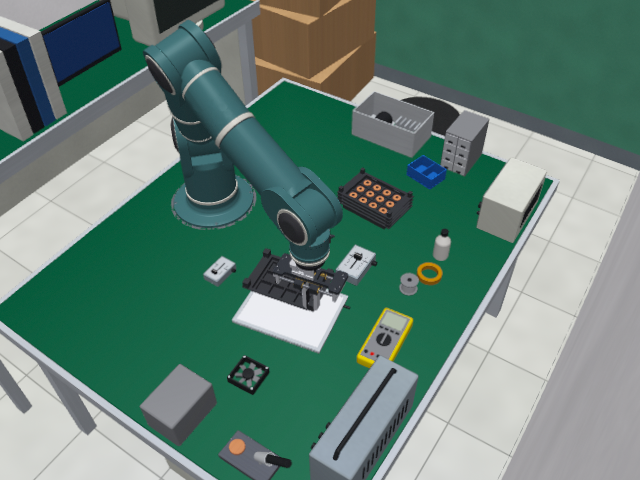

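The stack stands in place with the fader on its line, and the tray is over the panel with posts near (379,202) and (404,289). One last zoomed crop to check level.

```bash
python3 - <<'E'
from h import *
np.set_printoptions(precision=1,suppress=True)
for n,xy in dict(a=(.096,.06),b=(.096,-.06),c=(-.096,-.06),d=(-.096,.06)).items():
    P=np.r_[PO+rot(PA,xy),.1545]
    print(n,(w2p('top',P)[0]-[360,180]+.5)*3.5,(w2p('scene',P)[0]-[230,235]+.5)*3.2)
t=cv2.imread('pics/t3.png')[180:310,360:475];s=cv2.imread('pics/s3.png')[235:360,230:355]
a=cv2.resize(t,None,fx=3.5,fy=3.5,interpolation=2);b=cv2.resize(s,None,fx=3.2,fy=3.2,interpolation=2)
h=max(len(a),len(b));pad=lambda i:cv2.copyMakeBorder(i,0,h-len(i),0,0,0)
a,b=pad(a),pad(b);print(a.shape,b.shape);o=np.hstack([a,b])[:, :802][:, :800]
cv2.imwrite('pics/c4.png',o)
E
```

```text
a [70.2 80.3] [316.5 115.9]
b [248.9  27.7] [258.9 218.4]
c [352.3 312.2] [ 50.3 147.6]
d [168.1 367.8] [115.1  51.3]
(455, 402, 3) (455, 400, 3)
```

View pics/c4.png

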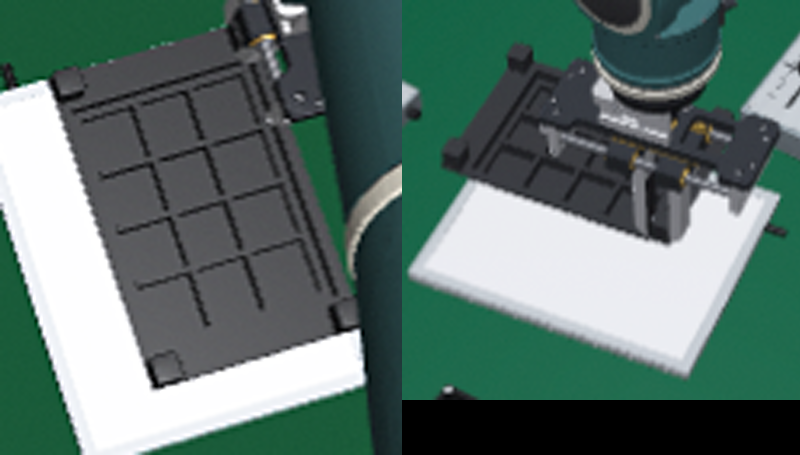

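The observed posts in the top view, a (68,83), d (165,367) and c (345,313), match the level prediction within about 2 px in the full picture. The scene view also agrees. Handing in.

```bash
python3 -c "
from rig import robot
print(robot.sign_off())"
```

```text
the job is handed in; nothing more can be done
None
```

I handed the job in after about 20 s of robot time, but no verdict came back: by the camera checks the fader is on the long line, and the tray was peeled at post_b and is held still, level and square about 10 cm over the panel's middle, with the loaded trays and bystanders in place.

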